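# Find the balance of a magnetic knife strip and lay it on a one-post rest

## Robot

A 6-joint arm with a two-finger parallel gripper is mounted at the origin on a cart in front of the work surface, level with it; the furniture and walls round the work are solid. World frame = base frame: x ahead of the robot, y to its left, z up, the work surface at z = 0. Lengths are in m, angles in degrees, forces in N, time in s.
With the tool pointing down it reaches from about 0.375 to 0.925 m from the base axis. Payload 5.7 kg.
Tool frame: the origin (TCP) lies midway between the tips of the shut fingers; the grasp point (between the pads) lies 19 mm behind it; z points along the fingers, y is the line along which they close (so a half turn about z gives the same grasp; the last joint's range is limited). The gripper opens to 88 mm and grips with 3 to 60 N. Pads are 20 mm wide; open, the fingers measure 115 mm over their backs; the gripper's body (75 mm by 178 mm) begins 61 mm behind the grasp point.
Start: joints at [70.067, 20.558, 86.54, -0, 72.909, -6.595], TCP at [0.138, 0.584, 0.223] pointing down, gripper open.
Joint ranges: [-170.27, 170.27], [-57.76, 135], [12.27, 136.19], [-55.21, 235.2], [11.17, 155.16], [-170.74, 170.74]. Speed limits (degrees/s): [136.94, 136.94, 180, 180, 180, 180].

## Interface

Orientations are given as a 3x3 rotation matrix whose columns are the frame's x, y, z axes.
In Python, from plant import ctrl gives the robot as it stands. Calls block until the motion is done:
- ctrl.movep(position, orientation): joint-space move of the TCP to a pose.
- ctrl.move_linear(position, rot=None, v=0.15, max_force=None): straight line of the TCP; rot=None keeps the orientation; v is the mean speed in m/s. With max_force (N) it stops when the force on the tool has changed by that much, and returns True; else False.
- ctrl.move_joints(angles): joint-space move.
- ctrl.release() and ctrl.gripper_close(newtons=None): open the fingers fully, or close them until they stop; newtons is the grip in N (None keeps the last).
- ctrl.wait(seconds).
- ctrl.inverse_kinematics(position, orientation): joint angles nearest the present ones, or None.
- ctrl.grab_frame(name): name is "side" or "top"; returns a dict with "img" (384x512x3 uint8, blue, green, red), "depth" (384x512 float32, m along the optical axis (not along the pixel's ray), 0 where there is no reading), "vfov" (degrees; the focal length in pixels is half the picture's height over the tangent of half this angle, whatever the lens; pixels are square), "cx", "cy" (the principal point, pixels), "pose" (4x4, takes a point from camera to world coordinates). Camera axes: x right, y down, z forward; pixel columns grow to the right and rows downward; lengths in m; the calibration is good to about 2 mm. A picture is of the moment at which its call begins.
A pose or a line that the arm cannot do raises ctrl.Unreachable and nothing moves.
- ctrl.finish_job(): hands the job in; it is judged then, once.
Readings, each from a call of its own:
- ctrl.get_time(): time.
- ctrl.get_qpos(): joint angles.
- ctrl.get_dq(): joint speeds.
- ctrl.get_joint_torque(): joint torques, N m.
- ctrl.get_eef_pos(): TCP position.
- ctrl.get_eef_rot(): TCP orientation.
- ctrl.get_ft_force(): force on the tool from outside, world axes, zero at the start.
- ctrl.get_moment(): the same for the moment, N m.
- ctrl.get_width(): opening from 0.0 (shut) to 1.0 (fully open).
- ctrl.get_grasp_force(): force on a finger pad.
Only numpy, scipy, OpenCV 4.12 (cv2) and the standard library are available. Lean on these libraries where they do the work, as an engineer would, in place of code of your own. Each camera call takes 0.05 s, during which the arm holds its last target. There are 200 camera calls.

## Task

Find where the freshly wiped magnetic knife strip balances: its heavy core is hidden, so lift it a little at trial points until neither end tips. Then lay it down gently across the flat head of the one-post rest, at right angles to the longer side of that head, so that it stays level by itself with both ends in the air and dries all round. Never let it tip over or drop, never press it hard, and leave the lemon, the garlic and the salt shaker alone.

Things in the scene. Friction and masses are not known exactly. Their poses are not given: they have to be found in the camera images.
- strip_mid (a point): Middle (half length, width and height) of the magnetic knife strip: a plain dark wooden bar 340 long, 40 wide, 24 high (mm), lying flat on the worktop, with a small steel screw cap near each end and a thin dark line along its top. x = along its length, y = across, z = up through its top.
- rest_top (a point): Centre of the top face of the one-post rest, 55 mm above the worktop: fixed stand, round rubber foot 68 across, narrow steel post, flat grey head 20 (x) by 36 (y) by 10 thick (mm). Site z is up. The strip shall lie with its length along this x, either way round; only 20 mm of its length is supported, so it tips unless its balance point is within 10 mm of this point.
- strip: The same strip; origin at the centre of its underside, axes as strip_mid. 0.64 to 0.86 kg. A steel core fixed unseen inside puts its balance point anywhere up to 105 mm from the middle, on the centre line, towards either end. Held firmly off balance it stays nearly level but puts a moment (weight x distance) on the gripper; held lightly or far off, its heavy end sags.
- rest: The rest as a body; origin at the centre of the underside of its foot, on the worktop, 55 mm below rest_top; axes as rest_top.
- lemon: A yellow lemon, 83x58x58 mm, a bystander at the left; origin at its underside.
- garlic: A garlic bulb, 60x57x58 mm, a bystander at the left; origin at its underside.
- salt_shaker: A salt shaker, 44 across and 90 high, a bystander at the right; origin at its underside.
There are look-alikes about, which are no part of the job. What is meant by the rest is not orange, pink or purple, and is the larger of those in its own colour.

How it is judged (in metres and radians):
On the way:
1. the strip is held by the fingers clear of the worktop and nearly level (height (world z) of strip_mid above 0.027 m and angle between strip_mid's own z axis and vertical below 0.09 rad and contact force between the fingers and strip above 2 N), for 0.2 s.
At the end, for the whole second after the job is handed in: The strip rests on the head of the rest alone, released and still, level within 0.06 rad, its length within 0.25 rad of the rest's x direction, its middle 8 to 17 mm above the head's top face and less than 130 mm from it sideways (contact force between strip and rest above 4 N and contact force between the fingers and strip below 0.1 N and angle between strip_mid's own z axis and vertical below 0.06 rad and angle between the x axis of strip_mid and the x axis of rest_top, either way round below 0.25 rad and z of strip_mid in the frame of rest_top between 0.008 and 0.017 m and horizontal distance between strip_mid and rest_top below 0.13 m and linear speed of strip below 0.02 m/s and angular speed of strip below 0.1 rad/s); the robot touches nothing.
It fails at once if the strip tips by more than 0.2 rad (angle between strip_mid's own z axis and vertical above 0.2 rad).
It fails at once if the strip is pressed or dropped on the rest with more than 35 N (contact force between strip and rest above 35 N).
It fails at once if the lemon is shifted by more than 20 mm (distance of lemon from where it was at the start of the episode above 0.02 m).
It fails at once if the garlic is shifted by more than 20 mm (distance of garlic from where it was at the start of the episode above 0.02 m).
It fails at once if the salt shaker is shifted by more than 20 mm (distance of salt_shaker from where it was at the start of the episode above 0.02 m).
It also fails if it takes over 58 s, if anything falls off the work surface, if the arm or the gripper's body presses on something with over 40 N, if the wrist force passes 120 N, or if a joint passes its speed limit or range.

## Working session

There is one attempt and no reset: what is moved stays moved. The work goes in short steps, each a Python script; the robot and the scene stay as the last script left them, time stands still between calls to the robot, and variables do not carry over. Pictures are saved under pics/ and viewed, at most 10 in all, crops included, and the job is handed in when it is done.

```bash
ls; mkdir -p pics; python3 - <<'E'
from plant import ctrl
import cv2,numpy as np
for n in("top","side"):
    f=ctrl.grab_frame(n); cv2.imwrite(f"pics/{n}0.png",f["img"]); np.savez(f"{n}0.npz",**f)
    print(n,f["vfov"],f["cx"],f["cy"],np.round(f["pose"],3).tolist())
print(ctrl.get_time(),ctrl.get_ft_force(),ctrl.get_moment())
E
```

```text
pics
top 44.301961588114594 253.67541887888956 193.59461528723315 [[0.363, -0.797, 0.482, -0.184], [-0.932, -0.318, 0.175, -0.246], [0.014, -0.512, -0.859, 1.498], [0.0, 0.0, 0.0, 1.0]]
side 42.22492350527596 257.8541814691577 197.63773233184503 [[0.999, -0.004, -0.051, 0.71], [0.046, -0.342, 0.939, -1.987], [-0.021, -0.94, -0.342, 0.805], [0.0, 0.0, 0.0, 1.0]]
0.1 [0.49140415 0.47932141 0.1655217 ] [-0.00070712 -0.01196007  0.02527814]
```

View pics/top0.png

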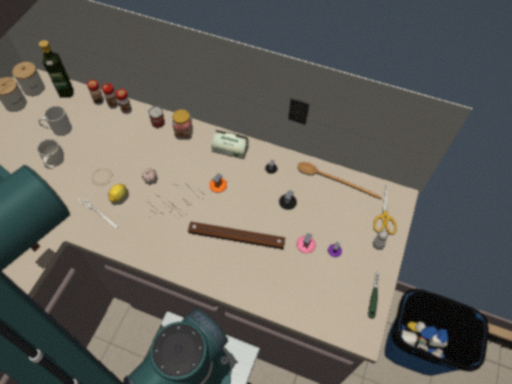

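View pics/side0.png

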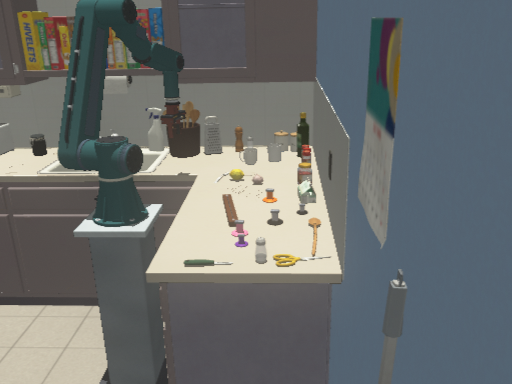

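The top view shows the strip from (190,229) to (284,242). There are two black rests, a large one at (288,200), which is the one I need, and a small one at (271,167). Orange, pink and purple look-alikes are also present. I'll enlarge this area.

```bash
cat > h.py <<'E'
import numpy as np,cv2
def load(n): return dict(np.load(n,allow_pickle=True))
def ray(f,u,v):
    h=f["img"].shape[0]; fl=h/2/np.tan(np.radians(float(f["vfov"]))/2)
    return f["pose"][:3,:3]@np.array([(u-f["cx"])/fl,(v-f["cy"])/fl,1.]), f["pose"][:3,3]
def atz(f,u,v,z):
    d,o=ray(f,u,v); return o+d*(z-o[2])/d[2]
def cloud(f):
    h,w=f["depth"].shape; fl=h/2/np.tan(np.radians(float(f["vfov"]))/2)
    v,u=np.mgrid[:h,:w]; D=f["depth"]
    P=np.stack([(u-f["cx"])/fl*D,(v-f["cy"])/fl*D,D],-1)
    return P@f["pose"][:3,:3].T+f["pose"][:3,3]
E
python3 - <<'E'
from h import *
f=load("top0.npz"); P=cloud(f)
c=f["img"][215:255,180:295]; a=cv2.resize(c,None,fx=6.8,fy=6.8,interpolation=cv2.INTER_CUBIC)
c=f["img"][183:215,270:308]; b=cv2.resize(c,None,fx=9,fy=9,interpolation=cv2.INTER_CUBIC)
out=np.zeros((a.shape[0]+b.shape[0],a.shape[1],3),np.uint8); out[:a.shape[0]]=a; out[a.shape[0]:,:b.shape[1]]=b
g=load("side0.npz"); c=cv2.resize(g["img"][203:228,260:292],None,fx=10,fy=10,interpolation=cv2.INTER_CUBIC); out[a.shape[0]:a.shape[0]+250,400:720]=c
cv2.imwrite("pics/crop.png",out); print(a.shape,b.shape)
z=P[...,2]; 
m=(z>0.012)&(z<0.04)&(P[...,0]>0.2); m[:215]=0;m[255:]=0;m[:,:180]=0;m[:,290:]=0
n,l,s,_=cv2.connectedComponentsWithStats(m.astype(np.uint8)); k=1+np.argmax(s[1:,4]); print(s)
Q=P[l==k]; print("z",np.median(Q[:,2])); r=cv2.minAreaRect((Q[:,:2]*1000).astype(np.float32)); print(r, cv2.boxPoints(r))
q=P[183:215,270:308]; t=q[(q[...,2]>0.045)&(q[...,2]<0.065)]; print(len(t),t.mean(0),np.median(t[:,2]),cv2.minAreaRect((t[:,:2]*1000).astype(np.float32)))
E
```

```text
(272, 782, 3) (288, 342, 3)
[[     0      0    512    384 195516]
 [   187    221     98     28   1092]]
z 0.021293909617244422
((470.9343566894531, 54.542747497558594), (45.93505859375, 339.3244934082031), 10.803343772888184) [[ 416.57263   216.89296 ]
 [ 480.17517  -116.417465]
 [ 525.2961   -107.807465]
 [ 461.69354   225.50296 ]]
54 [ 0.6694145  -0.06697162  0.05245254] 0.05230874335026858 ((670.8671875, -66.57341003417969), (19.879194259643555, 45.30046844482422), 83.52388763427734)
```

View pics/crop.png

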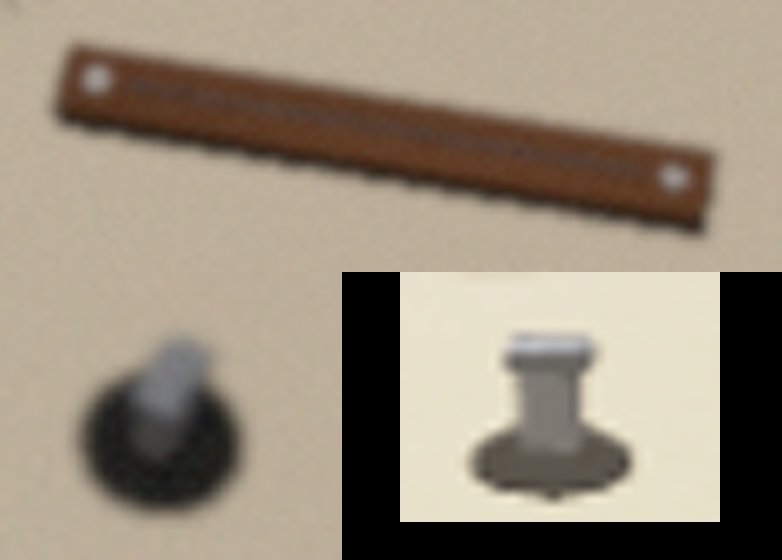

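The crop shows the strip's top-face corners at about (75,45), (717,153), (705,220) and (58,112). The rest's head runs from (140,405) to (195,345) in its own crop. The side view shows the long side of the head roughly along world x, spanning x 510–592. I'll compute the positions and fit the head yaw.

```bash
python3 - <<'E'
from h import *
from scipy.optimize import least_squares,minimize
f=load("top0.npz"); g=load("side0.npz")
C=[atz(f,180+(x+.5)/6.8-.5,215+(y+.5)/6.8-.5,.024) for x,y in((75,45),(717,153),(705,220),(58,112))]
C=np.array(C)[:,:2]; print(C.round(4).tolist(),C.mean(0)); d=(C[0]+C[3]-C[1]-C[2])/2; print("len",np.linalg.norm(d),"ang",np.degrees(np.arctan2(d[1],d[0])), np.linalg.norm(C[0]-C[3]))
for x,y in((97,80),(675,178)): print("cap",atz(f,180+(x+.5)/6.8-.5,215+(y+.5)/6.8-.5,.024))
def proj(F,X):
    h=384; fl=h/2/np.tan(np.radians(float(F["vfov"]))/2)
    p=(np.asarray(X)-F["pose"][:3,3])@F["pose"][:3,:3]
    return np.c_[p[:,0]/p[:,2]*fl+F["cx"],p[:,1]/p[:,2]*fl+F["cy"]]
def render(F,roi,p,S=8):
    x,y,yaw=p[:3]; u0,v0,w,hh=roi
    lab=np.zeros((hh*S,w*S),np.uint8)
    def poly(X,k):
        q=proj(F,X); q=cv2.convexHull(((q-[u0-.5,v0-.5])*S-.5).astype(np.float32)); cv2.fillConvexPoly(lab,np.round(q*16).astype(np.int32),k,shift=4)
    t=np.linspace(0,2*np.pi,40); ring=lambda r,z:np.c_[x+r*np.cos(t),y+r*np.sin(t),0*t+z]
    poly(np.r_[ring(.034,0),ring(.034,p[3])],1)
    poly(np.r_[ring(p[4],0.006),ring(p[4],.046)],2)
    R=np.array([[np.cos(yaw),-np.sin(yaw)],[np.sin(yaw),np.cos(yaw)]])
    c=(np.array([[10,18],[-10,18],[-10,-18],[10,-18]])*1e-3)@R.T+[x,y]
    top=np.c_[c,[.055]*4]; poly(np.r_[top,np.c_[c,[.045]*4]],3); poly(top,4)
    A=[cv2.GaussianBlur(cv2.resize((lab==k).astype(np.float32),(w,hh),interpolation=cv2.INTER_AREA),(0,0),.7).ravel() for k in range(5)]
    I=F["img"][v0:v0+hh,u0:u0+w].reshape(-1,3).astype(float); A=np.array(A).T
    s=np.linalg.lstsq(A,I,rcond=None)[0]; return ((A@s-I)**2).mean()
rt=(272,185,34,30); rs=(260,203,32,25)
for nm,fn in(("top",lambda p:render(f,rt,p)),("side",lambda p:render(g,rs,p)),("both",lambda p:render(f,rt,p)+render(g,rs,p))):
  best=None
  for y0 in range(-90,90,15):
    for _ in (0,):
      r=minimize(fn,[.67,-.067,np.radians(y0),.006,.007],method="Nelder-Mead",options=dict(initial_simplex=np.array([[.67,-.067,np.radians(y0),.006,.007]]*6)+np.r_[np.zeros((1,5)),np.diag([.006,.006,.2,.003,.003])],maxiter=250))
      print(nm,y0,round(r.fun,2),r.x[:2].round(4),np.degrees(r.x[2]).round(1),r.x[3:].round(4))
E
```

```text
[[0.4563, 0.2193], [0.5207, -0.1094], [0.4834, -0.1161], [0.4182, 0.2109]] [0.46965883 0.05120199]
len 0.3341695910362445 ang 101.17925283236275 0.038957982475993906
cap [0.44214236 0.20021577 0.024     ]
cap [ 0.49966863 -0.09423278  0.024     ]
top -90 36.02 [ 0.6722 -0.0674] -96.4 [0.     0.0107]
top -75 36.71 [ 0.6722 -0.0674] -97.6 [-0.      0.0127]
top -60 35.95 [ 0.6722 -0.0674] -99.8 [-0.      0.0113]
top -45 37.08 [ 0.6723 -0.0675] -100.9 [0.     0.0134]
top -30 37.46 [ 0.6721 -0.0674] 81.5 [-0.      0.0024]
top -15 35.19 [ 0.6722 -0.0674] 79.1 [ 0.     -0.0092]
top 0 43.38 [ 0.6722 -0.0674] 51.5 [0.0001 0.002 ]
top 15 42.01 [ 0.6725 -0.0673] 48.3 [-0.      0.0053]
top 30 40.84 [ 0.6727 -0.0672] 50.3 [-0.      0.0069]
top 45 39.58 [ 0.6725 -0.0673] 58.2 [0.     0.0082]
top 60 35.56 [ 0.6723 -0.0674] 80.1 [-0.0001  0.0073]
top 75 36.45 [ 0.6725 -0.0673] 80.2 [0.    0.008]
side -90 41.47 [ 0.6749 -0.0694] -90.2 [0.0024 0.0127]
side -75 42.34 [ 0.6748 -0.0692] -82.9 [0.0024 0.0127]
side -60 43.16 [ 0.6748 -0.0693] -82.2 [0.0025 0.0134]
side -45 53.11 [ 0.6752 -0.0694] -51.9 [0.
[... 420 characters left out ...]
.2 [0.002  0.0128]
both -90 117.77 [ 0.6741 -0.0667] -93.4 [-0.0013  0.0128]
both -75 119.2 [ 0.6741 -0.0668] -88.8 [-0.0015  0.0131]
both -60 120.93 [ 0.6738 -0.067 ] -85.9 [-0.0011  0.0135]
both -45 183.29 [ 0.6746 -0.0667] -33.8 [-0.0016  0.0128]
both -30 179.86 [ 0.6743 -0.0668] -23.7 [-0.0015  0.0135]
both -15 181.57 [ 0.6743 -0.0667] -21.7 [-0.0015  0.0133]
both 0 116.69 [ 0.674  -0.0668] 83.0 [-0.0016  0.0128]
both 15 142.97 [ 0.6741 -0.067 ] 29.8 [-0.0015  0.013 ]
both 30 138.26 [ 0.6739 -0.0671] 36.3 [-0.0009  0.0132]
both 45 132.95 [ 0.6739 -0.0667] 51.5 [-0.0012  0.0133]
both 60 123.55 [ 0.6737 -0.067 ] 66.4 [-0.0009  0.0135]
both 75 116.32 [ 0.6739 -0.067 ] 81.4 [-0.0013  0.0129]
```

The rest is at about (0.673, -0.068), with its x axis at a world yaw of about 83°. The strip's middle is at about (0.4705, 0.0535), with its length at about 101°. The lengths and heights match the sizes given. Next is a first trial lift at the middle.

```bash
cat >> h.py <<'E'
def rot(yaw):  # tool down; tool y across strip when strip's length is at yaw (deg)
    a=np.radians(yaw); e=np.array([np.cos(a),np.sin(a),0]); 
    z=np.array([0,0,-1.]); y=np.cross(z,e); return np.c_[e,y,z]
E
cat > trial.py <<'E'
from h import *
def read(c,n=5):
    F=[];M=[]
    for _ in range(n): F.append(c.get_ft_force());M.append(c.get_moment()); c.wait(.02)
    return np.mean(F,0),np.mean(M,0)
def trial(c,p,R,e,grip=55,dz=.004,z=.004):
    c.move_linear([*p,z],R,v=.12); b=read(c)
    c.gripper_close(grip); c.wait(.1)
    c.move_linear([*p,z+dz],v=.02); c.wait(.3); a=read(c)
    F=a[0]-b[0];M=a[1]-b[1]; W=-F[2]; ez=np.cross(e,[0,0,1])
    print("F",F.round(2),"M",M.round(3),"d",round(float(-(M@ez)/W),4),"w",c.get_width(),"gf",c.get_grasp_force(),"t",c.get_time())
E
python3 - <<'E'
from plant import ctrl
from trial import *
f=load("top0.npz");P=cloud(f)
for n,(u,v) in dict(shaker=(381,236),lemon=(118,192),garlic=(149,175),pink=(306,240),orange=(219,180),purple=(335,247),smallblk=(271,165)).items(): print(n,P[v,u].round(3))
q0=ctrl.get_qpos(); c0=np.array([.4705,.0535]); best=None
for yaw in(101,-79):
    q=ctrl.inverse_kinematics([*c0,.13],rot(yaw)); q2=ctrl.inverse_kinematics([.673,-.068,.06],rot(yaw-18)); print(yaw,q,q2)
    if q is not None and (best is None or abs(q[5])<abs(best[1][5])): best=(yaw,q)
yaw=best[0]; R=rot(yaw); print("yaw",yaw)
a=np.radians(101); e=np.array([np.cos(a),np.sin(a),0])
ctrl.movep([*c0,.13],R)
trial(ctrl,c0,R,e)
g=ctrl.grab_frame("side"); cv2.imwrite("pics/s1.png",cv2.resize(g["img"][150:260,180:320],None,fx=5,fy=5))
E
```

```text
shaker [ 0.615 -0.411  0.082]
lemon [0.456 0.502 0.049]
garlic [0.565 0.436 0.042]
pink [ 0.52  -0.182  0.058]
orange [0.643 0.191 0.037]
purple [ 0.54  -0.28   0.042]
smallblk [0.778 0.038 0.034]
101 [-1.87919677e+00  1.68379685e+01  1.08052847e+02 -2.54444375e-14
  5.51091848e+01 -1.28791968e+01] [-1.16158094e+01  3.59923369e+01  8.50258545e+01 -2.54444375e-14
  5.89818085e+01 -4.61580944e+00]
-79 [-1.87919677e+00  1.68379685e+01  1.08052847e+02 -2.54444375e-14
  5.51091848e+01  1.67120803e+02] None
yaw 101
F [-0.41  0.02 -7.45] M [ 0.016 -0.012  0.016] d -0.0019 w 0.44991423989724333 gf 54.99473512172699 t 5.275
```

```bash
python3 - <<'E'
from plant import ctrl
from trial import *
p=ctrl.get_eef_pos()
for z in(.012,.022):
    ctrl.move_linear([p[0],p[1],z],v=.03); ctrl.wait(.3); print(z,[x.round(3) for x in read(ctrl)],ctrl.get_width())
f=ctrl.grab_frame("top");P=cloud(f); m=(P[...,2]>.015)&(P[...,2]<.07); 
m[:215]=0;m[255:]=0;m[:,:180]=0;m[:,290:]=0
a=np.radians(101);e=np.array([np.cos(a),np.sin(a)]);n=np.array([-e[1],e[0]])
Q=P[m]; s=(Q[:,:2]-p[:2])@e; w=(Q[:,:2]-p[:2])@n; k=(abs(w)<.018)&(abs(s)>.05); print(s[k].min(),s[k].max(),np.polyfit(s[k],Q[k,2],1),len(s[k]))
g=ctrl.grab_frame("side"); cv2.imwrite("pics/s2.png",np.hstack([cv2.resize(x["img"][y:y+90,u:u+90],None,fx=4,fy=4,interpolation=cv2.INTER_CUBIC) for x,u,y in((g,190,160),(f,190,190))]))
E
```

```text
0.012 [array([ 0.308,  0.032, -7.024]), array([-0.039,  0.045, -0.015])] 0.4572297982009093
0.022 [array([-0.209, -0.015, -7.36 ]), array([-0.046,  0.057, -0.006])] 0.452869362374274
-0.16874426171688842 0.16986556709729278 [0.00371763 0.03946568] 609
```

View pics/s2.png

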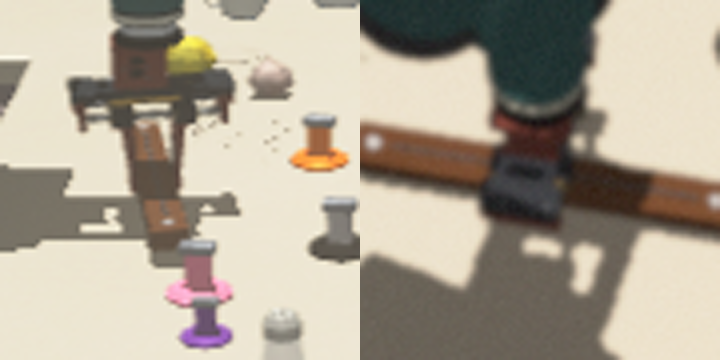

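The strip hangs level: the slope is 0.004 and the ends are at ±169 mm. So the balance point seems to be near the middle. I'll check by averaging more readings and then holding it lightly just above the worktop.

```bash
python3 - <<'E'
from plant import ctrl
from trial import *
p=ctrl.get_eef_pos()
def slope():
    f=ctrl.grab_frame("top");P=cloud(f); m=(P[...,2]>.015)&(P[...,2]<.07); m[:215]=0;m[255:]=0;m[:,:180]=0;m[:,290:]=0
    a=np.radians(101);e=np.array([np.cos(a),np.sin(a)]);n=np.array([-e[1],e[0]])
    Q=P[m]; s=(Q[:,:2]-p[:2])@e; w=(Q[:,:2]-p[:2])@n; k=(abs(w)<.018)&(abs(s)>.05); return np.polyfit(s[k],Q[k,2],1).round(4)
print(ctrl.get_time()); F,M=read(ctrl,40); print(F.round(3),M.round(4),slope())
ctrl.move_linear([p[0],p[1],.009],v=.03)
for g in(30,18,12):
    ctrl.gripper_close(g); ctrl.wait(.4); F,M=read(ctrl,15); print(g,F.round(3),M.round(4),slope(),ctrl.get_grasp_force(),ctrl.get_time())
E
```

```text
6.9583
[-0.043  0.103 -6.945] [-0.0655  0.0422 -0.0014] [0.003  0.0395]
30 [-0.074  0.182 -6.87 ] [-0.05    0.0599 -0.0051] [0.0036 0.0265] 29.995063841342926 9.175
18 [ 0.137  0.057 -7.249] [-0.0541  0.0469  0.0036] [0.0016 0.0263] 17.995154857635498 10.0917
12 [-0.02  -0.018 -7.094] [-0.0479  0.0508 -0.0037] [0.0022 0.0265] 11.995243728160858 11.0083
```

```bash
python3 - <<'E'
from plant import ctrl
from trial import *
p=ctrl.get_eef_pos()[:2]; a=np.radians(101); e=np.array([np.cos(a),np.sin(a),0]); ez=np.cross(e,[0,0,1])
ctrl.move_linear([*p,.004],v=.03,max_force=15); ctrl.release(); ctrl.wait(.1); b=read(ctrl,40); print("base",b[0].round(3),b[1].round(4),ctrl.get_time())
p2=p+.015*e[:2]; ctrl.move_linear([*p2,.004],v=.1); ctrl.gripper_close(30); ctrl.move_linear([*p2,.010],v=.03); ctrl.wait(.3)
F,M=read(ctrl,40); dM=M-b[1]; print(F.round(3),M.round(4),"d",-(dM@ez)/7.05,"lat",dM@e,ctrl.get_time())
M0=np.array([-.0575,.0465,0])-b[1]; print("d0",-(M0@ez)/7.05, p, p2)
E
```

```text
base [ 0.049  0.099 -0.007] [-0.0756  0.0441 -0.006 ] 12.9667
[-0.125  0.094 -7.165] [0.0598 0.0707 0.001 ] d -0.01956527229822136 lat 0.00022568306841662172 15.3833
d0 -0.0025811563835700384 [0.47035985 0.05350974] [0.46749772 0.06823415]
```

The two readings agree: the balance point is about 3.5 mm from the middle, towards −e. I'll regrasp there, carry the strip over and bring it down gently.

```bash
python3 - <<'E'
from plant import ctrl
from trial import *
a=np.radians(101); e=np.array([np.cos(a),np.sin(a),0]); ez=np.cross(e,[0,0,1])
p2=ctrl.get_eef_pos()[:2]; p3=np.array([.47036,.05351])-.0035*e[:2]
ctrl.move_linear([*p2,.004],v=.03,max_force=15); ctrl.release(); ctrl.move_linear([*p3,.004],v=.1); ctrl.wait(.2); b=read(ctrl,20)
ctrl.gripper_close(35); ctrl.move_linear([*p3,.012],v=.03); ctrl.wait(.3); F,M=read(ctrl,30)
print("d",-((M-b[1])@ez)/7.05,F.round(2),ctrl.get_time())
ctrl.move_linear([*p3,.13],v=.1)
t=[.6735,-.0675]
ctrl.move_linear([*t,.13],rot(83),v=.1); ctrl.move_linear([*t,.068],v=.05); ctrl.wait(.2)
print(ctrl.get_eef_pos(),read(ctrl,20),ctrl.get_time())
g=ctrl.grab_frame("side"); f=ctrl.grab_frame("top")
cv2.imwrite("pics/s3.png",np.hstack([cv2.resize(x["img"][y:y+90,u:u+90],None,fx=4.4,fy=4.4,interpolation=cv2.INTER_CUBIC) for x,u,y in((g,230,150),(f,240,150))]))
E
```

```text
d 0.0005305050965512096 [-0.08  0.11 -7.27] 19.4417
[ 0.67368608 -0.06753697  0.06833438] (array([-0.01494654, -0.10387541, -7.01855156]), array([-0.082477  ,  0.07232461, -0.00824717])) 25.1917
```

View pics/s3.png

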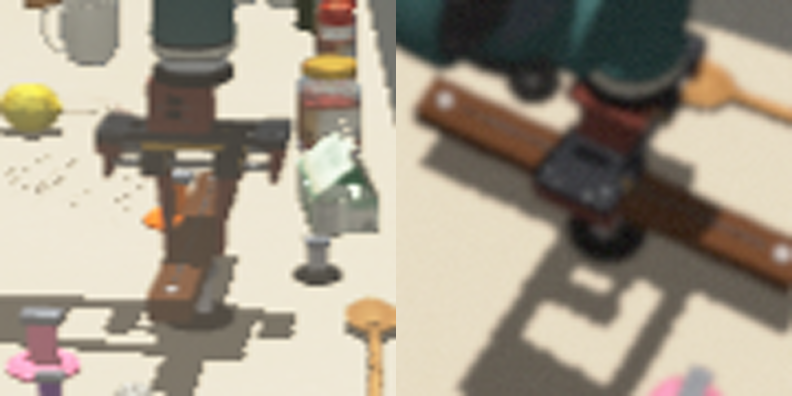

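The strip hangs level above the black foot of the rest, and d is 0.5 mm. Now I'll lower it gently.

```bash
python3 - <<'E'
from plant import ctrl
from trial import *
t=[.6735,-.0675]; b=read(ctrl,20)
print(ctrl.move_linear([*t,.0575],v=.008,max_force=3),ctrl.get_eef_pos(),ctrl.get_time())
ctrl.wait(.2); F,M=read(ctrl,20); print(F.round(2),(M-b[1]).round(3))
E
```

```text
True [ 0.67343708 -0.06749377  0.05902711] 26.6417
[-0.15  0.    7.5 ] [ 0.011  0.07  -0.009]
```

```bash
python3 - <<'E'
from plant import ctrl
from trial import *
z=ctrl.get_eef_pos()[2]; t=[.6735,-.0675]
for k in range(3):
    F,M=read(ctrl,10); print(F.round(2),M.round(3))
    if F[2]<1.5: break
    z+=.0003; ctrl.move_linear([*t,z],v=.01); ctrl.wait(.2)
ctrl.gripper_close(5); ctrl.wait(.4); F,M=read(ctrl,20); print("5N",F.round(2),M.round(3),ctrl.get_time())
g=ctrl.grab_frame("side"); f=ctrl.grab_frame("top"); P=cloud(f)
a=np.radians(83);e=np.array([np.cos(a),np.sin(a)]);n=np.array([-e[1],e[0]])
D=P[...,:2]-t; s=D@e; w=D@n; k=(abs(w)<.018)&(abs(s)>.06)&(abs(s)<.19)&(P[...,2]>.05)&(P[...,2]<.11); print(np.polyfit(s[k],P[k][:,2],1),k.sum(),s[k].min(),s[k].max())
E
```

```text
[ 0.28 -0.05  7.41] [-0.057  0.14  -0.005]
[ 0.7   0.02 -3.37] [-0.137 -0.185 -0.023]
5N [ 0.45 -0.08 -6.13] [-0.113 -0.048 -0.006] 29.1667
[0.00098404 0.07629515] 490 -0.16679811034909106 0.1727912809278014
```

```bash
python3 - <<'E'
from plant import ctrl
from trial import *
p=ctrl.get_eef_pos(); t=[.6735,-.0675]; z=.05933
for k in range(4):
    z-=.00015; ctrl.move_linear([*t,z],v=.01); ctrl.wait(.15); F,M=read(ctrl,10); print(F.round(2),M.round(3))
    if F[2]>-2: break
ctrl.gripper_close(3); ctrl.wait(.3); F,M=read(ctrl,10); print("3N",F.round(2),M.round(3))
def slope():
    f=ctrl.grab_frame("top"); P=cloud(f)
    a=np.radians(83);e=np.array([np.cos(a),np.sin(a)]);n=np.array([-e[1],e[0]])
    D=P[...,:2]-t; s=D@e; w=D@n; k=(abs(w)<.018)&(abs(s)>.06)&(abs(s)<.19)&(P[...,2]>.03)&(P[...,2]<.13); return np.polyfit(s[k],P[k][:,2],1)
print(slope()); ctrl.release(); print(slope(),ctrl.get_time()); ctrl.wait(.5); print(slope(),read(ctrl,10)[0])
E
```

```text
[-0.86  0.12 -4.48] [-0.058  0.242 -0.001]
[-3.07  0.72 -1.05] [-0.025  0.588 -0.006]
3N [-3.42  0.84  0.4 ] [ 0.036  0.63  -0.011]
[0.00379386 0.07614636]
[0.000203   0.07612123] 32.0583
[-0.00094806  0.07603731] [-0.06598005  0.13283605 -0.3150651 ]
```

The strip is released and stays level. I'll back straight up, check it and hand in.

```bash
python3 - <<'E'
from plant import ctrl
from trial import *
t=[.6735,-.0675]
ctrl.move_linear([*t,.11],v=.05); ctrl.move_linear([*t,.22],v=.12); ctrl.movep([.40,.10,.35],rot(101)); ctrl.wait(.3)
f=ctrl.grab_frame("top"); g=ctrl.grab_frame("side"); P=cloud(f)
m=(P[...,2]>.06)&(P[...,2]<.095)&(np.linalg.norm(P[...,:2]-t,axis=-1)<.22)
Q=P[m]; print(cv2.minAreaRect((Q[:,:2]*1000).astype(np.float32)),np.c_[Q[:,:2]-t,np.ones(len(Q))].shape,np.linalg.lstsq(np.c_[Q[:,:2]-t,np.ones(len(Q))],Q[:,2],rcond=None)[0],ctrl.get_time())
cv2.imwrite("pics/s4.png",np.hstack([cv2.resize(x["img"][y:y+110,u:u+110],None,fx=3.6,fy=3.6,interpolation=cv2.INTER_CUBIC) for x,u,y in((g,220,150),(f,230,140))]))
E
```

```text
((668.6636962890625, -63.82283020019531), (339.4421691894531, 47.69271469116211), 83.39151763916016) (1118, 3) [ 0.117732   -0.01337454  0.07568081] 36.7083
```

View pics/s4.png

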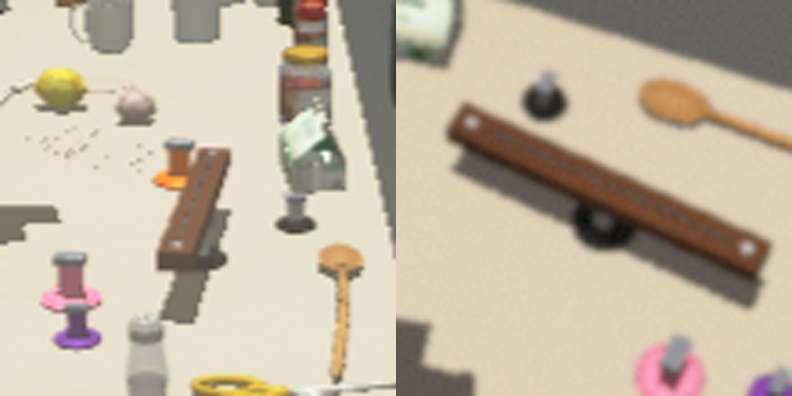

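The strip lies level on the large black rest with both ends in the air, at a yaw of 83.4°. The bystanders haven't moved.

```bash
python3 -c "
from plant import ctrl
print(ctrl.finish_job(),ctrl.get_time())"
```

```text
the job is handed in; nothing more can be done
the job is handed in; nothing more can be done
```

The strip balances about 3.5 mm from its middle; it now rests level on the large black one-post rest with both ends in the air, and the job was handed in at about 37 s, with no verdict shown.

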